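Latch a ware board into the drying rack

TASK

Holding it by its handle, slide the ware board with the figure on it into the bottom bay of the drying rack, letting the board's own front edge lift the gravity catch, and push gently until the catch drops behind the board. Then draw the board back against the dropped catch with a light steady pull, about a kilogram's worth, to be sure it holds, and let go, leaving the board in the bay behind the catch and the figure still standing. Never force the board, keep the gripper off the catch and the figure, and leave the jar, the pot and the other figure alone.

Things in the scene. Friction and masses are not known exactly. Their poses are not given: they have to be found in the camera images.
- board_grip (a point): grip point of the ware board: middle of its batten handle, 16 mm above the bench. Handle 24 mm wide (y), top 30 mm above the bench, on the board's centre line, sticking out 115 mm behind the panel. x axis points from handle to panel (the way the board goes in), z up. The handle's end is 35 mm behind this point, the panel's tail edge 80 mm ahead, its front edge 210 mm ahead
- board_tail (a point): middle of the panel's rear (tail) edge, half-way up its thickness, 80 mm ahead of board_grip; axes the same
- board: the loose plywood ware board lying on the bench: flat panel 130 mm long (x), 130 mm wide (y), 12 mm thick, with handle. Origin: centre of the panel's underside, 145 mm ahead of board_grip; axes the same. Some 0.2 to 0.45 kg, the figure 0.2 to 0.35 kg. Drag of sliding them, felt at the handle, is not known beforehand: some 4 to 15 N pushing (a push also bears down), 0 to 5 N drawing back
- rack: fixed grey steel bench drying rack. The bottom bay is the bench between two guides 22 mm high, 133 mm apart, from x = 0 to 149 mm, after a flared mouth from x = -42 mm (166 mm wide) to 0. Rigid back stop at x = 137 mm. Origin: on the bench, on the bay's centre line, where the guides begin; x points into the bay, z up. Posts (215 mm high) at x from 50 mm, |y| 82 to 100 mm; bystanders beyond |y| 140 mm
- catch (a joint): angle (rad) of the gravity catch: 0 dropped, about 0.23 riding on the board. Steel arm 0.16 kg, 14 mm wide, rack y 46 to 60 mm, hinged 28 mm above the bench, 40 mm outside its nose; sloping underside, square nose down to 4 mm. Bracket in slots at the mouth's +y side: the nose's inner face lies anywhere from rack x = -13 to 0 mm, not measured; it drops once the board's tail is 4 mm past that
- figure_mid (a point): middle, half-way up, of the painted ceramic figure standing loose on the panel, within 10 mm of its centre: skirt 64 mm across at the foot, 113 mm tall; z axis up along the figure
- figure: the same figure; origin under its foot
- figure2: bystander: larger figure standing on the bench beside the rack, 130 mm tall, 74 mm across
- jar: bystander: closed glass jar, 72 mm across, 120 mm tall, beside the rack
- pot: bystander: white pot, 70 mm across, 55 mm tall, beside the rack

How it is judged (in metres and radians):
On the way, in this order (a step that is already met when the one before it is completed fails the run):
1. the board's front edge has gone under the catch and lifted it (value of joint catch above 0.15 rad and x of board_tail in the frame of rack above -0.12 m and contact force between board and catch above 0.1 N), for 0.1 s.
2. the board is past the catch and the catch has dropped behind its tail (value of joint catch below 0.06 rad and x of board_tail in the frame of rack above -0.016 m), for 0.1 s.
3. the board is drawn back against the dropped catch with a pull of at least 5 N (all of step 2 and contact force between board and catch above 5 N), for 0.2 s.
At the end, for the whole second after the job is handed in: The board lies flat in the bay, in line within 0.04 rad and 6 mm, its tail behind the dropped catch (angle under 0.06 rad; tail at most 16 mm outside the guides' start), released and at rest, the figure upright on it (tilt under 0.1 rad, within 30 mm of the panel's centre) (all of step 2 and y of board_tail in the frame of rack between -0.006 and 0.006 m and height (world z) of board_tail below 0.009 m and angle between the x axis of board and the x axis of rack, either way round below 0.04 rad and angle between figure_mid's own z axis and vertical below 0.1 rad and horizontal distance between figure and board below 0.03 m and linear speed of each of board, figure below 0.01 m/s); the robot touches nothing.
It fails at once if the board is pressed on the rack (guides, back stop) with more than 20 N (contact force between board and rack above 20 N).
It fails at once if the catch is pulled with more than 16 N (contact force between board and catch above 16 N).
It fails at once if the gripper or arm touches the catch (contact force between any of the fingers, the arm and catch above 0.5 N).
It fails at once if the gripper or arm touches the figure on the board, or the figure tips (contact force between any of the fingers, the arm and figure above 0.5 N or angle between figure_mid's own z axis and vertical above 0.35 rad).
It fails at once if a bystander is shifted by more than 20 mm (distance of any of figure2, jar, pot from where it was at the start of the episode above 0.02 m).
It also fails if it takes over 72 s, if anything falls off the work surface, if the arm or the gripper's body presses on something with over 40 N, if the wrist force passes 120 N, or if a joint passes its speed limit or range.

ROBOT

A 6-joint arm with a two-finger parallel gripper is mounted at the origin on the work surface. World frame = base frame: x ahead of the robot, y to its left, z up, the work surface at z = 0. Lengths are in mm, angles in rad, forces in N, time in s.
With the tool pointing down it reaches from about 350 to 975 mm from the base axis. Payload 7.1 kg.
Tool frame: the origin (TCP) lies midway between the tips of the shut fingers; the grasp point (between the pads) lies 19 mm behind it (ctrl.grasp_offset is the distance from the TCP to the grasp point, in mm); z points along the fingers, y is the line along which they close (so a half turn about z gives the same grasp; the last joint's range is limited). The gripper opens to 88 mm and grips with 3 to 60 N. Pads are 20 mm wide; open, the fingers measure 115 mm over their backs; the gripper's body (75 mm by 178 mm) begins 61 mm behind the grasp point.
Start: joints at [1.103, 0.423, 1.63, -0, 1.089, -0.019], TCP at [271.145, 563.103, 222.675] pointing down, gripper open.
Joint ranges: [-3, 3], [-0.9, 2.11], [0.09, 2.58], [-1.31, 4.45], [0.11, 2.69], [-2.54, 2.54]. Speed limits (rad/s): [2.39, 2.39, 3.01, 3.14, 3.14, 3.14].

INTERFACE

Orientations are given as a rotation vector (axis times angle).
In Python, from workcell import sensors, viewer, ctrl gives the robot as it stands. The module is installed in compiled form; this text tells all that it offers.
- The arm moves only by the shell command python3 -m handwheel 'ROWS'. ROWS is JSON, a list of rows, each a list of 7 numbers: the shift along the tool's x, y, z in mm, then the turn, a rotation vector about the tool's x, y, z in rad, then the closure, from 0 (fully open) to 1 (shut). In form: [[x, y, z, rx, ry, rz, jaw], ...]. A call has 1 to 10 rows; each row shifts and turns the commanded pose from where the row before left it, along the tool's axes as they then stand; what a row does not reach is not made up. A row lasts 1/8 s, in which the tool goes at most 62.5 mm and 10.7 degrees, less where a joint would pass 70% of its speed; a pose out of reach is approached as far as the arm can. A call is refused whole if a number of a shift passes 62.5 or a number of a turn 0.188, either way. A call with a gripper value outside its range is refused whole. The fingers move at their own pace and stop on an object; the grip force is fixed at half the most. Time passes only in rows, so rows that do not move let the fingers close. It gives the time, the measured TCP pose, the force, the opening and the grip force at its end, in the units of the state.
- sensors.get_obs(): the state, without advancing time (a new reading comes with each control period).
- viewer.get_image(name): name is "scene" or "top"; returns a dict with "frame" (480x640x3 uint8, blue, green, red), "fov_y" (degrees; the focal length in pixels is half the picture's height over the tangent of half this angle, whatever the lens; pixels are square), "cx", "cy" (the principal point, pixels), "R" (3x3) and "t" (3): a world point X has camera coordinates R X + t. Camera axes: x right, y down, z forward; pixel columns grow to the right and rows downward; lengths in mm; the calibration is good to about 2 mm. A picture is of the moment at which its call begins. There is no depth.
- ctrl.close_job(): hands the job in; it is judged then, once.
The state is a dict: "t": time; "qpos": joint angles; "qvel": joint speeds; "joint_torque": joint torques, N m; "ee_pos": TCP position; "orientation": TCP orientation; "ft_force": force on the tool from outside, world axes, zero at the start; "moment": the same for the moment, N m; "width": finger opening in mm; "grasp_force": force on a finger pad.
Only numpy, scipy, OpenCV 4.12 (cv2) and the standard library are available. Lean on these libraries where they do the work, as an engineer would, in place of code of your own. Each camera call takes 0.05 s, during which the arm holds its last target. There are 200 camera calls.

## Working session

There is one attempt and no reset: what is moved stays moved. The work goes in short steps, Python scripts to look and compute and a shell command to move; the robot and the scene stay as the last step left them, time stands still between calls to the robot, and variables do not carry over. Pictures are saved under pics/ and viewed, at most 10 in all, crops included, and the job is handed in when it is done.

```bash
mkdir -p pics
cat > h.py <<'E'
import numpy as np, cv2
from workcell import sensors, viewer, ctrl
def ray(im,u,v,z):
    f=240/np.tan(np.radians(im["fov_y"])/2); R=np.array(im["R"]);t=np.array(im["t"])
    d=R.T@np.array([(u-im["cx"])/f,(v-im["cy"])/f,1]); c=-R.T@t
    return c+d*(z-c[2])/d[2]
def proj(im,X):
    f=240/np.tan(np.radians(im["fov_y"])/2); p=np.array(im["R"])@np.array(X)+np.array(im["t"])
    return f*p[0]/p[2]+im["cx"], f*p[1]/p[2]+im["cy"]
E
python3 - <<'E'
from h import *
for n in("scene","top"):
    im=viewer.get_image(n); cv2.imwrite(f"pics/{n}1.png",im["frame"]); print(n,im["fov_y"],im["cx"],im["cy"],-np.array(im["R"]).T@im["t"])
    np.save(f"{n}1.npy",im,allow_pickle=True)
print(sensors.get_obs())
E
```

```text
scene 56.50258023433718 315.3159540518157 240.7100975078931 [972.89444513 554.81073686 745.13408748]
top 54.80530501369294 316.86302182950277 233.89915458702524 [ 515.73240604   24.8594799  1086.94234644]
{'t': 0.1, 'qpos': array([ 1.10298740e+00,  4.23741570e-01,  1.63059380e+00,  7.93929630e-06,
        1.08860134e+00, -1.90069283e-02]), 'qvel': array([-0.00184767, -0.00161222, -0.00223124, -0.00014692, -0.00068432,
        0.00050614]), 'joint_torque': array([ 6.10293628e-04, -5.45610738e+01, -2.74325126e+01,  6.45267265e-02,
        1.89520034e-02, -2.86061538e-05]), 'ee_pos': array([270.93549907, 562.67489223, 222.00146841]), 'orientation': array([-6.99006689e-01, -3.06250090e+00,  2.04612597e-03]), 'ft_force': array([-0.04034137,  0.14175233,  0.42438007]), 'moment': array([ 0.02145081,  0.01845889, -0.00121074]), 'grasp_force': 0.0, 'width': 87.86757003132801}
```

View pics/scene1.png

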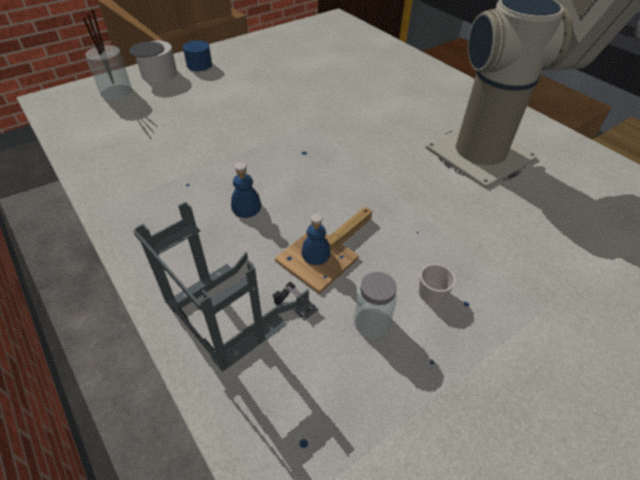

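View pics/top1.png

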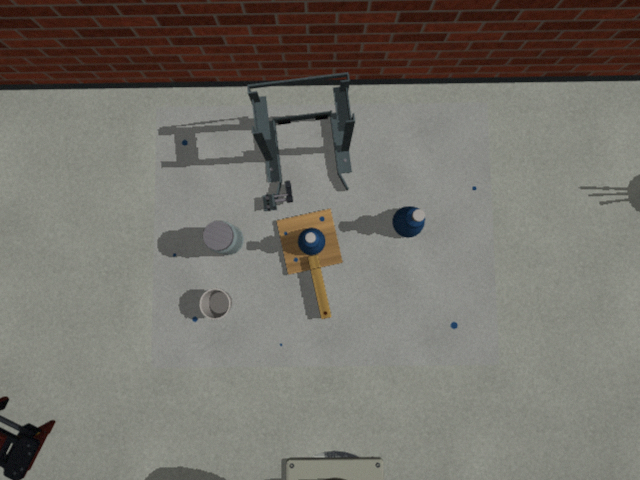

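The scene view shows the board at about (318,260), with the rack beyond it. In the top view the panel is at (310,242), the handle end at (325,315), the rack mouth at about (310,180) and the catch at (277,195).

Run:
```python
from h import *
im=np.load("top1.npy",allow_pickle=True).item(); F=im["frame"]
cv2.imwrite("pics/rack_top.png",cv2.resize(F[70:215,235:370],None,fx=4,fy=4,interpolation=cv2.INTER_CUBIC))
hsv=cv2.cvtColor(F,cv2.COLOR_BGR2HSV)
m=cv2.inRange(hsv,(8,90,80),(28,255,255)); m[:150]=0
n,l,s,c=cv2.connectedComponentsWithStats(m); k=1+np.argmax(s[1:,4]); print(s[k],c[k])
m=(l==k).astype(np.uint8)
ys,xs=np.nonzero(m)
P=np.array([ray(im,u,v,12)[:2] for u,v in zip(xs,ys)])
cv2.imwrite("pics/bm.png",m*255)
# handle: rows below panel
H=[]
for r in range(278,318):
    q=np.nonzero(m[r])[0]
    if len(q): H.append((ray(im,(q.min()+q.max())/2,r,28)[:2],len(q)))
C=np.array([h[0] for h in H]); print([h[1] for h in H])
vx,vy,x0,y0=cv2.fitLine(C.astype(np.float32),cv2.DIST_HUBER,0,.01,.01).ravel(); print("handle dir",np.arctan2(vy,vx),x0,y0, "ends",C[0],C[-1])
# panel: open to remove the handle
pm=cv2.morphologyEx(m,cv2.MORPH_CLOSE,np.ones((25,25)));pm=cv2.morphologyEx(pm,cv2.MORPH_OPEN,np.ones((25,25)))
ct=max(cv2.findContours(pm,0,2)[0],key=cv2.contourArea)
W=np.array([ray(im,u,v,12)[:2] for u,v in ct[:,0]],np.float32)
print("panel",cv2.minAreaRect(W))
```

```text
[ 277  209   65  110 2797] [310.97640329 250.35109045]
[11, 10, 10, 10, 11, 11, 10, 10, 11, 11, 10, 10, 10, 11, 10, 10, 10, 11, 11, 10, 10, 11, 11, 11, 10, 10, 11, 11, 10, 10, 10, 11, 11, 10, 8, 8, 10, 10, 10, 8]
handle dir 0.20887427 465.20517 25.308323 ends [511.77293985  35.300003  ] [423.85623603  19.37443498]
panel ((592.1856689453125, 53.10380554199219), (125.88148498535156, 137.96609497070312), 89.72770690917969)
```

View pics/rack_top.png

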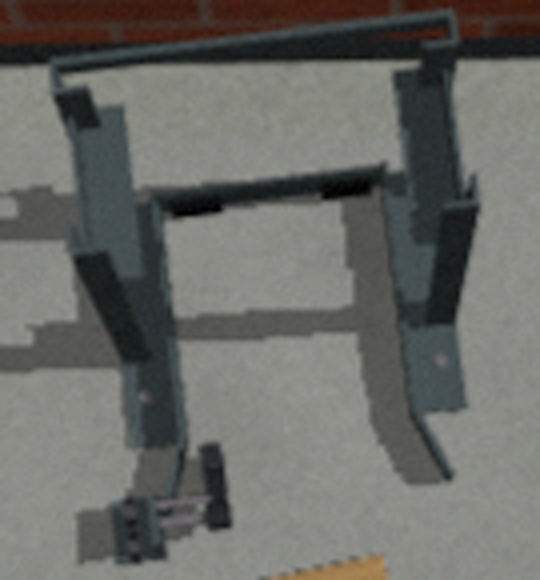

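The crop shows the guide inner edges running from about (160,200) to (185,438) on the left and (388,195) to (411,406) on the right. The flare tips are at about (175,490) and (450,478), and the catch nose is at about (215,450).

Run:
```python
from h import *
im=np.load("top1.npy",allow_pickle=True).item(); F=im["frame"]
def c(u,v,z=22): return ray(im,(u+.5)/4+235-.5,(v+.5)/4+70-.5,z)[:2]
Lb,Lf,Rb,Rf=c(160,205),c(185,438),c(388,195),c(411,406)
print("L",Lb,Lf,"R",Rb,Rf,"tipR",c(450,478))
for a,b in((Lf,Lb),(Rf,Rb)): d=b-a; print("yaw",np.arctan2(d[1],d[0]),np.hypot(*d))
d=Lf-Rf; print("across",np.hypot(*d),np.arctan2(-d[0],d[1]))
s1,s2=c(150,197,40),c(385,170,40); d=s1-s2; print("stop40",s1,s2,np.hypot(*d),np.arctan2(-d[0],d[1]))
print("mid",(Lf+Rf)/2)
print("catch nose inner/outer",c(200,447,28),c(220,445,28),c(205,525,28),c(230,525,28))
# board check by colour: panel corners from mask at z=12
m=cv2.imread("pics/bm.png",0); 
ys,xs=np.nonzero(m)
a=.209; ex=np.array([np.cos(a),np.sin(a)]);ey=np.array([-ex[1],ex[0]])
P=np.array([ray(im,u,v,12)[:2] for u,v in zip(xs,ys)])
s=P@ex; y=P@ey; pan=s>np.percentile(s,99.9)-60
print("front s",np.percentile(s,99.8),"y range panel",np.percentile(y[pan],[.5,99.5]),"handle end s",s.min())
q=(s<s.min()+70);print("handle y(z=12)",np.percentile(y[q],[1,99]))
```

```text
L [882.80840136 131.26798679] [742.75582376 117.1093951 ] R [886.84344275  -3.57083874] [759.92486064 -15.16987386] tipR [716.98811282 -37.20019615]
yaw 0.10075252581738901 140.76643851098703
yaw 0.09113641098179137 127.44749546312649
across 133.3888332082334 0.12907228434347623
stop40 [881.47010583 135.27400692] [895.53529057  -1.56313031] 137.55810243258568 0.10242805619944208
mid [751.3403422   50.96976062]
catch nose inner/outer [736.05144558 107.89687504] [737.0706218   96.26934234] [690.23208425 105.24406934] [690.04014833  90.77633312]
front s 659.9353008670313 y range panel [-135.68197994   -8.06872922] handle end s 415.3171910894211
handle y(z=12) [-83.13891942 -60.20292526]
```

```bash
cat >> h.py <<'E'
from scipy.spatial.transform import Rotation as Ro
ORG=np.array([751.3,51.0]); RY=0.098
def go(x,y,z,yaw):
    "remaining shift in current tool axes, turn in tool axes to point down with tool y along yaw+90 or yaw-90"
    o=sensors.get_obs(); R=Ro.from_rotvec(o["orientation"])
    c,s=np.cos(yaw),np.sin(yaw); best=None
    for k in(1,-1):
        T=Ro.from_matrix(np.array([[-k*c,-k*s,0],[-k*s,k*c,0],[0,0,-1]]).T if 0 else np.column_stack([(-k*c,-k*s,0),(-k*s,k*c,0),(0,0,-1)]))
        r=(R.inv()*T).as_rotvec()
        if best is None or np.linalg.norm(r)<np.linalg.norm(best): best=r
    print("shift",(R.inv().apply(np.array([x,y,z])-o["ee_pos"])).round(2),"turn",best.round(4)); st()
def st():
    o=sensors.get_obs(); R=Ro.from_rotvec(o["orientation"]).as_matrix(); p=o["ee_pos"]; d=p[:2]-ORG; c,s=np.cos(RY),np.sin(RY)
    f=o["ft_force"]
    print("t%.2f"%o["t"],"pos",p.round(1),"rackxy",(d@[c,s]).round(1),(d@[-s,c]).round(1),"yaw(y)",np.arctan2(R[1,1],R[0,1]).round(4),"F rack",(f[:2]@[c,s]).round(1),(f[:2]@[-s,c]).round(1),f[2].round(1),"w",round(o["width"],1),"g",round(o["grasp_force"],1),"q6",o["qpos"][5].round(2))
E
python3 -m handwheel '[[-40,-40.6,0,0,0,0,0],[-40,-40.6,0,0,0,0,0],[-40,-40.6,0,0,0,0,0],[-40,-40.6,0,0,0,0,0],[-40,-40.6,0,0,0,0,0],[-40,-40.6,0,0,0,0,0],[-40,-40.6,0,0,0,0,0],[-40,-40.6,0,0,0,0,0],[-40,-40.6,0,0,0,0,0],[-40,-40.6,0,0,0,0,0]]'
python3 -m handwheel '[[0,0,0,0,0,-0.165,0],[0,0,0,0,0,-0.165,0],[0,0,0,0,0,-0.165,0],[0,0,0,0,0,-0.165,0],[0,0,0,0,0,0,0]]'
python3 -c "
from h import *
go(455.1,23.1,90,.209)"
```

```text
t: 1.35
ee_pos: [455.6, 21.9, 222.7]
orientation: [0.699, 3.063, 0.0]
ft_force: [0.6, 0.9, -0.3]
width: 88.0
grasp_force: 0.0
t: 1.98
ee_pos: [455.1, 23.7, 222.5]
orientation: [0.329, -3.124, -0.0]
ft_force: [1.0, -0.6, -0.0]
width: 87.7
grasp_force: 0.0
shift [ 1.1000e-01 -6.3000e-01  1.3248e+02] turn [ 0.0001 -0.0005  0.0007]
t1.98 pos [455.1  23.7 222.5] rackxy -297.4 1.8 yaw(y) 1.7805 F rack 0.9 -0.7 -0.0 w 87.7 g 0.0 q6 -1.75
```

```bash
python3 -m handwheel '[[0,0,45,0,0,0,0],[0,0,45,0,0,0,0],[0,0,45,0,0,0,0],[0,0,36,0,0,0,0.3],[0,0,0,0,0,0,0.3]]'
python3 - <<'E'
from h import *
go(455.1,23.1,6,.209)
im=viewer.get_image("scene"); cv2.imwrite("pics/grip.png",cv2.resize(im["frame"][130:370,200:460],None,fx=3,fy=2.5*1.2*.83))
E
```

```text
t: 2.6
ee_pos: [453.3, 23.7, 49.7]
orientation: [0.326, -3.119, -0.001]
ft_force: [0.3, -0.0, 0.3]
width: 71.1
grasp_force: 0.0
shift [-1.88 -1.03 43.69] turn [ 0.001  -0.0056 -0.0007]
t2.60 pos [453.3  23.7  49.7] rackxy -299.2 2.0 yaw(y) 1.7791 F rack 0.3 -0.1 0.3 w 71.1 g 0.0 q6 -1.75
```

View pics/grip.png

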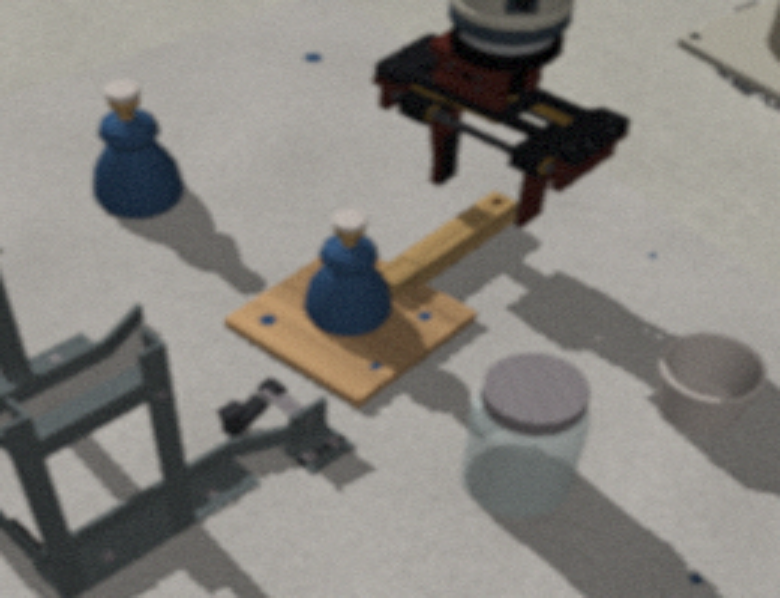

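The fingers straddle the handle at about (500,200) in the crop and are clear of the figure. Next I descend and grip.

```bash
python3 -m handwheel '[[0,-1,22,0,0,0,0.4],[0,0,22,0,0,0,0.4],[0,0,0,0,0,0,0.55],[0,0,0,0,0,0,0.65],[0,0,0,0,0,0,0.7]]'; python3 -m handwheel '[[0,0,0,0,0,0,0.75],[0,0,0,0,0,0,0.8],[0,0,0,0,0,0,0.9],[0,0,0,0,0,0,1],[0,0,0,0,0,0,1],[0,0,0,0,0,0,1]]'
python3 - <<'E'
from h import *
go(455.1,23.1,6,.209)
E
```

```text
t: 3.28
ee_pos: [456.5, 22.8, 8.9]
orientation: [-0.331, 3.122, -0.0]
ft_force: [0.6, -0.1, -0.1]
width: 28.1
grasp_force: 0.0
t: 4.03
ee_pos: [456.2, 22.7, 8.3]
orientation: [-0.33, 3.123, -0.0]
ft_force: [-0.7, -1.8, 8.1]
width: 24.0
grasp_force: 30.0
shift [1.04 0.59 2.3 ] turn [-0.0002  0.0015  0.0017]
t4.03 pos [456.2  22.7   8.3] rackxy -296.4 0.8 yaw(y) 1.7815 F rack -0.9 -1.7 8.1 w 24.0 g 30.0 q6 -1.76
```

```bash
python3 -m handwheel '[[0,0,-0.7,0,0,0,1],[0,0,0,0,0,0,1]]'; python3 -m handwheel '[[0,0,0,0,0,0.012,1],[0,0,0,0,0,0.016,1],[0,0,0,0,0,0.016,1],[0,0,0,0,0,0.016,1],[0,0,0,0,0,0.016,1],[0,0,0,0,0,0.016,1],[0,0,0,0,0,0.012,1],[0,0,0,0,0,0.007,1],[0,0,0,0,0,0,1]]'
cat > look.py <<'E'
import sys
from h import *
st()
im=viewer.get_image("top"); F=im["frame"]; np.save("last.npy",im,allow_pickle=True)
m=cv2.inRange(cv2.cvtColor(F,cv2.COLOR_BGR2HSV),(8,90,80),(28,255,255)); m[:90]=0; 
n,l,s,c=cv2.connectedComponentsWithStats(m[:, :]); k=1+np.argmax(s[1:,4])
ys,xs=np.nonzero(l==k); P=np.array([ray(im,u,v,12)[:2] for u,v in zip(xs,ys)])-ORG
c,sn=np.cos(RY),np.sin(RY); X=P@[c,sn]; Y=P@[-sn,c]
f=np.percentile(X,99.8); print("front rack x",f.round(1))
T=[]
for a in np.arange(f-115,f-10,4):
    q=Y[abs(X-a)<2.5]
    if len(q)>5: T.append((a,q.min(),q.max()))
T=np.array(T)
for i in(1,2):
    p=np.polyfit(T[:,0],T[:,i],1); r=abs(np.polyval(p,T[:,0])-T[:,i])<2; p=np.polyfit(T[r,0],T[r,i],1); print("edge slope %.4f y@mid %.1f n%d"%(p[0],np.polyval(p,f-65),r.sum()))
b=cv2.inRange(cv2.cvtColor(F,cv2.COLOR_BGR2HSV),(95,80,30),(125,255,255))
if len(sys.argv)>1: cv2.imwrite("pics/"+sys.argv[1],cv2.resize(F[70:280,215:395],None,fx=2.85,fy=2.85,interpolation=cv2.INTER_CUBIC))
E
python3 look.py aligned.png
```

```text
t: 4.28
ee_pos: [456.2, 22.8, 8.6]
orientation: [-0.33, 3.123, -0.0]
ft_force: [1.0, -1.3, 3.6]
width: 24.2
grasp_force: 30.0
t: 5.4
ee_pos: [455.5, 23.2, 8.5]
orientation: [0.158, -3.138, -0.0]
ft_force: [-0.5, 4.9, 6.3]
width: 23.7
grasp_force: 30.0
t5.40 pos [455.5  23.2   8.5] rackxy -297.1 1.3 yaw(y) 1.6714 F rack -0.0 5.0 6.3 w 23.7 g 30.0 q6 -1.65
front rack x -88.6
edge slope -0.0055 y@mid -59.7 n27
edge slope 0.0129 y@mid 67.5 n27
```

View pics/aligned.png

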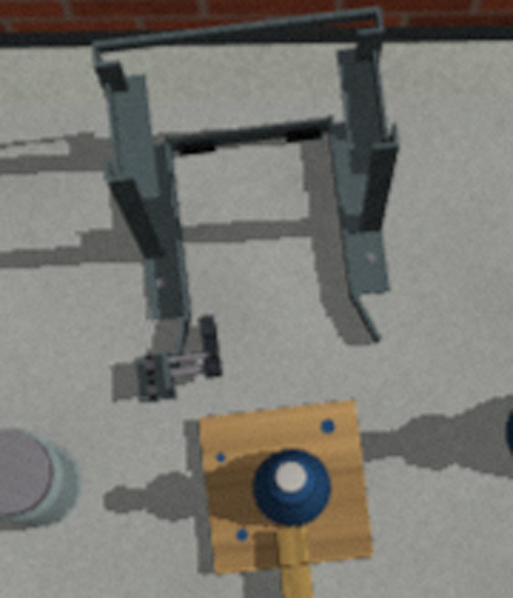

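The board is now in line with the bay. Its panel centre is about 4 mm to the +y side, with the front edge at about (275,405) in the crop. I shift sideways while advancing.

```bash
python3 -m handwheel '[[-2,-0.3,0,0,0,0,1],[-4,-0.4,0,0,0,0,1],[-4,-0.4,0,0,0,0,1],[-4,-0.4,0,0,0,0,1],[-4,-0.4,0,0,0,0,1],[-4,-0.4,0,0,0,0,1],[-4,-0.4,0,0,0,0,1],[-4,-0.4,0,0,0,0,1],[-3,-0.4,0,0,0,0,1],[-2,0,0,0,0,0,1]]';  python3 look.py
```

```text
t: 6.7
ee_pos: [487.3, 22.7, 7.9]
orientation: [0.156, -3.131, -0.0]
ft_force: [-7.4, -0.6, 8.8]
width: 23.7
grasp_force: 30.0
t6.70 pos [487.3  22.7   7.9] rackxy -265.5 -2.3 yaw(y) 1.6703 F rack -7.4 0.1 8.8 w 23.7 g 30.0 q6 -1.65
front rack x -56.7
edge slope 0.0030 y@mid -63.8 n27
edge slope -0.0020 y@mid 63.0 n27
```

```bash
python3 -m handwheel '[[-2,0,-0.3,0,0,0,1],[-3,0,0,0,0,0,1],[-3,0,0,0,0,0,1],[-3,0,0,0,0,0,1],[-3,0,0,0,0,0,1],[-3,0,0,0,0,0,1],[-3,0,0,0,0,0,1],[-3,0,0,0,0,0,1],[-3,0,0,0,0,0,1],[-3,0,0,0,0,0,1]]' |grep -v w; python3 -c "from h import *;st()"; python3 -m handwheel '[[-3,0,0,0,0,0,1],[-3,0,0,0,0,0,1],[-3,0,0,0,0,0,1],[-3,0,0,0,0,0,1],[-3,0,0,0,0,0,1],[-2,0,0,0,0,0,1],[-1,0,0,0,0,0,1],[0,0,0,0,0,0,1]]' |grep -v w;  python3 look.py in1.png
```

```text
t: 8.0
ee_pos: [515.1, 25.5, 8.0]
orientation: [0.156, -3.129, -0.0]
ft_force: [-9.3, -0.7, 10.9]
grasp_force: 30.0
t8.00 pos [515.1  25.5   8. ] rackxy -237.5 -2.3 yaw(y) 1.6705 F rack -9.3 0.2 10.9 w 23.7 g 30.0 q6 -1.64
t: 9.0
ee_pos: [533.8, 27.3, 8.1]
orientation: [0.156, -3.13, -0.0]
ft_force: [-7.1, -0.7, 8.7]
grasp_force: 30.0
t9.00 pos [533.8  27.3   8.1] rackxy -218.7 -2.3 yaw(y) 1.6704 F rack -7.2 0.0 8.7 w 23.8 g 30.0 q6 -1.64
front rack x -10.1
edge slope -0.0043 y@mid -63.9 n27
edge slope -0.2161 y@mid 58.1 n8
```

View pics/in1.png

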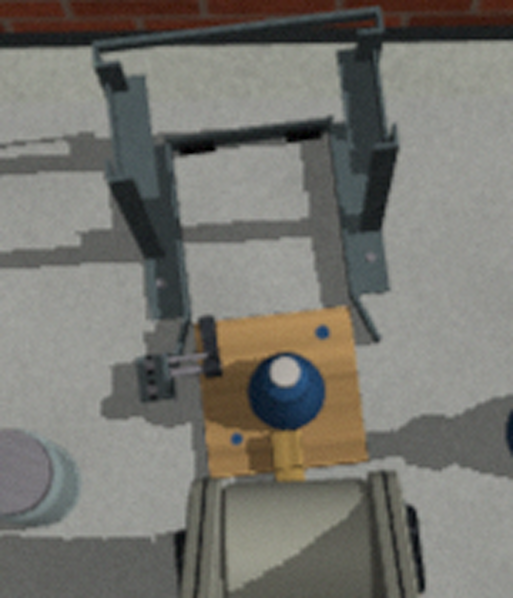

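The board's front edge is in the mouth at (270,315), with the catch resting on the panel at (210,345). The board is centred between the guides, so I go on gently.

```bash
S='from h import *;st()'; python3 -m handwheel '[[-1.5,0,0,0,0,0,1],[-2,0,0,0,0,0,1],[-2,0,0,0,0,0,1],[-2,0,0,0,0,0,1],[-2,0,0,0,0,0,1],[-2,0,0,0,0,0,1]]' >/dev/null; python3 -c "$S"; python3 -m handwheel '[[-2,0,0,0,0,0,1],[-2,0,0,0,0,0,1],[-2,0,0,0,0,0,1],[-2,0,0,0,0,0,1]]' >/dev/null; python3 -c "$S";  python3 -m handwheel '[[-2,0,0,0,0,0,1],[-2,0,0,0,0,0,1],[-2,0,0,0,0,0,1],[-2,0,0,0,0,0,1]]' >/dev/null; python3 -c "$S"
```

```text
t9.80 pos [545.2  28.5   8.1] rackxy -207.4 -2.3 yaw(y) 1.6704 F rack -8.1 -0.1 9.2 w 23.9 g 30.0 q6 -1.64
t10.30 pos [553.2  29.2   8.1] rackxy -199.3 -2.3 yaw(y) 1.6704 F rack -7.7 -0.4 9.0 w 23.5 g 30.0 q6 -1.64
t10.80 pos [561.2  30.    8. ] rackxy -191.3 -2.3 yaw(y) 1.6703 F rack -8.5 0.5 9.7 w 24.0 g 30.0 q6 -1.64
```

```bash
S='from h import *;st()'; R='[[-2.5,0,0,0,0,0,1],[-2.5,0,0,0,0,0,1],[-2.5,0,0,0,0,0,1],[-2.5,0,0,0,0,0,1],[-2.5,0,0,0,0,0,1],[-2.5,0,0,0,0,0,1],[-2.5,0,0,0,0,0,1],[-2.5,0,0,0,0,0,1]]'; :
python3 -m handwheel '[[-2.5,0,0,0,0,0,1],[-2.5,0,0,0,0,0,1],[-2.5,0,0,0,0,0,1],[-2.5,0,0,0,0,0,1],[-2.5,0,0,0,0,0,1],[-2.5,0,0,0,0,0,1],[-2.5,0,0,0,0,0,1],[-2.5,0,0,0,0,0,1]]' >/dev/null; python3 -c "$S"
python3 -m handwheel '[[-2.5,0,0,0,0,0,1],[-2.5,0,0,0,0,0,1],[-2.5,0,0,0,0,0,1],[-2.5,0,0,0,0,0,1],[-2.5,0,0,0,0,0,1],[-2.5,0,0,0,0,0,1],[-2.5,0,0,0,0,0,1],[-2.5,0,0,0,0,0,1]]' >/dev/null; python3 -c "$S"
```

```text
t11.80 pos [581.2  32.1   8. ] rackxy -171.2 -2.2 yaw(y) 1.6704 F rack -7.6 -0.2 8.8 w 23.8 g 30.0 q6 -1.64
t12.80 pos [601.2  34.1   8. ] rackxy -151.0 -2.2 yaw(y) 1.6703 F rack -8.0 0.1 8.8 w 23.8 g 30.0 q6 -1.63
```

```bash
S='from h import *;st()'
python3 -m handwheel '[[-2.5,0,0,0,0,0,1],[-2.5,0,0,0,0,0,1],[-2.5,0,0,0,0,0,1],[-2.5,0,0,0,0,0,1],[-2.5,0,0,0,0,0,1],[-2.5,0,0,0,0,0,1],[-2.5,0,0,0,0,0,1],[-2.5,0,0,0,0,0,1]]' >/dev/null; python3 -c "$S"
python3 -m handwheel '[[-2.5,0,0,0,0,0,1],[-2.5,0,0,0,0,0,1],[-2.5,0,0,0,0,0,1],[-2.5,0,0,0,0,0,1],[-2.5,0,0,0,0,0,1],[-2.5,0,0,0,0,0,1],[-2.5,0,0,0,0,0,1],[-2,0,0,0,0,0,1],[-1,0,0,0,0,0,1]]' >/dev/null; python3 look.py in2.png
python3 - <<'E'
from h import *
im=viewer.get_image("scene"); cv2.imwrite("pics/in2s.png",cv2.resize(im["frame"][180:370,130:400],None,fx=2.9,fy=2.9,interpolation=cv2.INTER_CUBIC))
E
```

```text
t13.80 pos [621.2  36.    8. ] rackxy -130.9 -2.2 yaw(y) 1.6703 F rack -7.8 -0.7 8.3 w 23.9 g 30.0 q6 -1.63
t14.93 pos [641.7  38.1   8. ] rackxy -110.3 -2.1 yaw(y) 1.6704 F rack -7.1 -0.0 8.3 w 24.1 g 30.0 q6 -1.63
front rack x 98.7
edge slope -0.0073 y@mid -63.4 n22
edge slope 0.5310 y@mid 49.6 n1look.py:16: RankWarning: Polyfit may be poorly conditioned
  p=np.polyfit(T[:,0],T[:,i],1); r=abs(np.polyval(p,T[:,0])-T[:,i])<2; p=np.polyfit(T[r,0],T[r,i],1); print("edge slope %.4f y@mid %.1f n%d"%(p[0],np.polyval(p,f-65),r.sum()))
```

View pics/in2s.png

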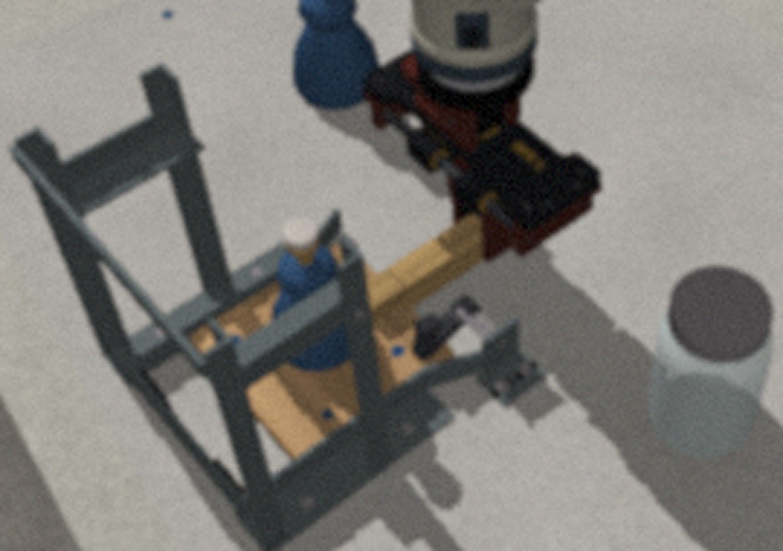

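The board is most of the way in. The catch rides on the panel near its tail, at about (440,330), the figure stands, and the gripper is clear of the catch bracket at (515,380).

```bash
S='from h import *;st()'
cat > diff.py <<'E'
from h import *
import os
st()
im=viewer.get_image("scene")["frame"]; c=im[275:325,262:330].astype(float)
if os.path.exists("c.npy"): print("catch diff",abs(c-np.load("c.npy")).mean().round(2), (abs(c-np.load("c.npy")).max(2)>40).sum())
np.save("c.npy",c)
E
python3 -m handwheel '[[-2,0,0,0,0,0,1],[-2,0,0,0,0,0,1],[-2,0,0,0,0,0,1],[-2,0,0,0,0,0,1],[-2,0,0,0,0,0,1],[-2,0,0,0,0,0,1],[-2,0,0,0,0,0,1],[-2,0,0,0,0,0,1],[-2,0,0,0,0,0,1],[-2,0,0,0,0,0,1]]' >/dev/null; python3 diff.py
python3 -m handwheel '[[-0.7,0,0,0,0,0,1],[-0.7,0,0,0,0,0,1],[-0.6,0,0,0,0,0,1]]' >/dev/null; python3 diff.py
python3 -m handwheel '[[-0.7,0,0,0,0,0,1],[-0.7,0,0,0,0,0,1],[-0.6,0,0,0,0,0,1]]' >/dev/null; python3 diff.py
```

```text
t16.27 pos [661.7  40.1   8. ] rackxy -90.2 -2.0 yaw(y) 1.6704 F rack -7.5 0.2 7.3 w 24.0 g 30.0 q6 -1.63
t16.70 pos [663.7  40.3   8. ] rackxy -88.3 -2.1 yaw(y) 1.6704 F rack -7.1 0.1 8.8 w 23.9 g 30.0 q6 -1.63
catch diff 4.1 0
t17.12 pos [665.8  40.6   8. ] rackxy -86.1 -2.0 yaw(y) 1.6704 F rack -6.5 0.6 7.3 w 23.7 g 30.0 q6 -1.63
catch diff 5.94 55
```

Run:
```python
from h import *
im=viewer.get_image("scene"); cv2.imwrite("pics/in3s.png",cv2.resize(im["frame"][240:350,240:370],None,fx=5,fy=5,interpolation=cv2.INTER_CUBIC))
```

```text
(no output)
```

View pics/in3s.png

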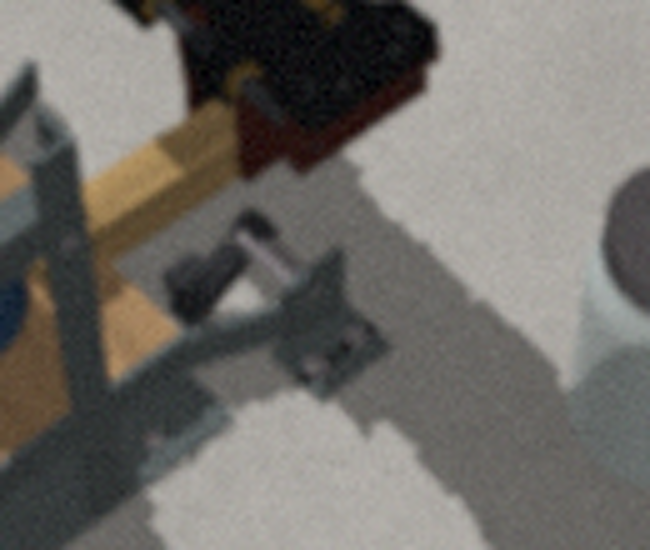

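The catch nose at (185,290) now appears to sit lower, behind the panel's tail edge. I push slightly further and compare.

```bash
python3 -m handwheel '[[-0.5,0,0,0,0,0,1],[-0.5,0,0,0,0,0,1],[-0.5,0,0,0,0,0,1],[0,0,0,0,0,0,1]]' >/dev/null; python3 diff.py;  python3 -m handwheel '[[-0.5,0,0,0,0,0,1],[-0.5,0,0,0,0,0,1],[-0.5,0,0,0,0,0,1],[0,0,0,0,0,0,1]]' >/dev/null; python3 diff.py
```

```text
t17.73 pos [667.4  40.7   8. ] rackxy -84.5 -2.0 yaw(y) 1.6705 F rack -6.0 0.5 7.2 w 23.4 g 30.0 q6 -1.63
catch diff 3.97 2
t18.27 pos [668.9  40.9   8. ] rackxy -83.0 -2.0 yaw(y) 1.6704 F rack -6.5 0.2 7.1 w 23.7 g 30.0 q6 -1.63
catch diff 3.73 0
```

```bash
S='from h import *;st()'
python3 -m handwheel '[[0.4,0,0,0,0,0,1],[0.4,0,0,0,0,0,1],[0.4,0,0,0,0,0,1],[0.4,0,0,0,0,0,1],[0.4,0,0,0,0,0,1]]' >/dev/null; python3 -c "$S"
python3 -m handwheel '[[0.4,0,0,0,0,0,1],[0.4,0,0,0,0,0,1],[0,0,0,0,0,0,1]]' >/dev/null; python3 -c "$S"
python3 -m handwheel '[[0.4,0,0,0,0,0,1],[0.4,0,0,0,0,0,1],[0,0,0,0,0,0,1]]' >/dev/null; python3 -c "$S"
```

```text
t18.95 pos [669.1  40.8   8.2] rackxy -82.8 -2.1 yaw(y) 1.6709 F rack -3.2 1.6 1.4 w 23.6 g 30.0 q6 -1.63
t19.32 pos [669.3  40.8   8.7] rackxy -82.6 -2.1 yaw(y) 1.671 F rack -2.0 2.0 -0.3 w 23.9 g 30.0 q6 -1.63
t19.70 pos [668.8  40.5   8.7] rackxy -83.2 -2.3 yaw(y) 1.671 F rack 2.0 1.0 -4.5 w 24.0 g 30.0 q6 -1.63
```

```bash
S='from h import *;st()'
python3 -m handwheel '[[0.4,0,0.4,0,0,0,1],[0.4,0,0.4,0,0,0,1],[0,0,0,0,0,0,1]]' >/dev/null; python3 -c "$S"
python3 -m handwheel '[[0.4,0,0,0,0,0,1],[0.4,0,0,0,0,0,1],[0,0,0,0,0,0,1]]' >/dev/null; python3 -c "$S"
python3 -m handwheel '[[0.4,0,0,0,0,0,1],[0.4,0,0,0,0,0,1],[0,0,0,0,0,0,1]]' >/dev/null; python3 -c "$S"
```

```text
t20.07 pos [668.4  40.6   8.5] rackxy -83.5 -2.3 yaw(y) 1.671 F rack 4.1 -0.3 0.3 w 23.7 g 30.0 q6 -1.63
t20.45 pos [667.3  40.5   8.3] rackxy -84.6 -2.2 yaw(y) 1.671 F rack 4.8 0.8 1.5 w 23.9 g 30.0 q6 -1.63
t20.82 pos [666.4  40.4   8.2] rackxy -85.6 -2.2 yaw(y) 1.6709 F rack 4.2 0.2 4.0 w 23.6 g 30.0 q6 -1.63
```

```bash
S='from h import *;st()'
python3 -m handwheel '[[0.4,0,0,0,0,0,1],[0.4,0,0,0,0,0,1],[0.4,0,0,0,0,0,1],[0.4,0,0,0,0,0,1],[0,0,0,0,0,0,1]]' >/dev/null; python3 -c "$S"
python3 -m handwheel '[[0.4,0,0,0,0,0,1],[0.4,0,0,0,0,0,1],[0.4,0,0,0,0,0,1],[0.4,0,0,0,0,0,1],[0,0,0,0,0,0,1]]' >/dev/null; python3 -c "$S"
python3 -m handwheel '[[0.4,0,0,0,0,0,1],[0.4,0,0,0,0,0,1],[0,0,0,0,0,0,1]]' >/dev/null; python3 -c "$S"
```

```text
t21.45 pos [664.7  40.3   8.2] rackxy -87.2 -2.2 yaw(y) 1.671 F rack 5.2 -0.2 5.4 w 23.9 g 30.0 q6 -1.63
t22.07 pos [663.2  40.1   8.2] rackxy -88.8 -2.2 yaw(y) 1.671 F rack 4.4 0.4 4.3 w 24.0 g 30.0 q6 -1.63
t22.45 pos [662.3  40.    8.2] rackxy -89.6 -2.3 yaw(y) 1.671 F rack 5.3 1.0 4.8 w 23.8 g 30.0 q6 -1.63
```

```bash
S='from h import *;st()'
python3 -m handwheel '[[0.3,0,0,0,0,0,1],[0.3,0,0,0,0,0,1],[0,0,0,0,0,0,1]]' >/dev/null; python3 -c "$S"
python3 -m handwheel '[[0.3,0,0,0,0,0,1],[0.3,0,0,0,0,0,1],[0,0,0,0,0,0,1]]' >/dev/null; python3 -c "$S"
python3 -m handwheel '[[0.3,0,0,0,0,0,1],[0.3,0,0,0,0,0,1],[0,0,0,0,0,0,1]]' >/dev/null; python3 -c "$S"
python3 -m handwheel '[[0.3,0,0,0,0,0,1],[0.3,0,0,0,0,0,1],[0,0,0,0,0,0,1]]' >/dev/null; python3 -c "$S"
```

```text
t22.82 pos [661.7  40.    8.1] rackxy -90.2 -2.2 yaw(y) 1.6709 F rack 4.7 0.9 4.4 w 23.8 g 30.0 q6 -1.63
t23.20 pos [661.6  40.    8.2] rackxy -90.4 -2.2 yaw(y) 1.671 F rack 5.7 0.5 3.2 w 23.8 g 30.0 q6 -1.63
t23.57 pos [661.5  40.    8.2] rackxy -90.4 -2.2 yaw(y) 1.6709 F rack 8.9 0.4 2.0 w 24.0 g 30.0 q6 -1.63
t23.95 pos [661.5  40.    8.2] rackxy -90.5 -2.2 yaw(y) 1.6709 F rack 10.0 0.4 -0.3 w 23.6 g 30.0 q6 -1.63
```

```bash
S='from h import *;st()'
python3 -m handwheel '[[0.4,0,0.2,0,0,0,1],[0.4,0,0.2,0,0,0,1],[0,0,0,0,0,0,1],[0,0,0,0,0,0,1]]' >/dev/null; python3 -c "$S"
python3 -m handwheel '[[0.3,0,0.1,0,0,0,1],[0,0,0,0,0,0,1],[0,0,0,0,0,0,1],[0,0,0,0,0,0,1]]' >/dev/null; python3 -c "$S"
```

```text
t24.45 pos [661.5  40.    8.2] rackxy -90.5 -2.2 yaw(y) 1.6708 F rack 11.0 1.2 0.5 w 23.6 g 30.0 q6 -1.63
t24.95 pos [661.5  40.    8.2] rackxy -90.5 -2.2 yaw(y) 1.6708 F rack 12.1 2.0 0.9 w 23.8 g 30.0 q6 -1.63
```

```bash
S='from h import *;st()'
python3 -m handwheel '[[0.3,0,0.1,0,0,0,1],[0.3,0,0.1,0,0,0,1],[0,0,0,0,0,0,1],[0,0,0,0,0,0,1],[0,0,0,0,0,0,1]]' >/dev/null; python3 -c "$S"
python3 -m handwheel '[[-0.7,0,0,0,0,0,1],[-0.7,0,0,0,0,0,1],[-0.7,0,0,0,0,0,1],[-0.7,0,0,0,0,0,1],[-0.7,0,0,0,0,0,1],[-0.7,0,0,0,0,0,1],[0,0,0,0,0,0,1]]' >/dev/null; python3 -c "$S"
```

```text
t25.57 pos [661.4  40.    8.1] rackxy -90.5 -2.2 yaw(y) 1.6708 F rack 13.8 1.4 -0.3 w 23.6 g 30.0 q6 -1.63
t26.45 pos [661.4  40.    7.8] rackxy -90.6 -2.2 yaw(y) 1.6709 F rack -0.1 0.1 10.2 w 23.7 g 30.0 q6 -1.63
```

```bash
S='from h import *;st()'
python3 -m handwheel '[[0,0,-0.5,0,0,0,1],[0,0,-0.5,0,0,0,1],[0,0,0,0,0,0,1]]' >/dev/null; python3 -c "$S"
python3 -m handwheel '[[0,0,0,0,0,0,0.7],[0,0,0,0,0,0,0.65],[0,0,0,0,0,0,0.6],[0,0,0,0,0,0,0.55],[0,0,0,0,0,0,0.5],[0,0,0,0,0,0,0.5]]' >/dev/null; python3 look.py
python3 - <<'E'
from h import *
im=viewer.get_image("scene"); cv2.imwrite("pics/rel.png",cv2.resize(im["frame"][180:370,190:400],None,fx=3.1,fy=3.1,interpolation=cv2.INTER_CUBIC))
E
```

```text
t26.82 pos [661.4  40.    8.1] rackxy -90.5 -2.2 yaw(y) 1.671 F rack 1.5 0.8 6.1 w 23.8 g 30.0 q6 -1.63
t27.57 pos [662.   40.    8.2] rackxy -90.0 -2.2 yaw(y) 1.671 F rack 0.3 0.0 -0.1 w 43.9 g 0.0 q6 -1.63
front rack x 118.2
edge slope -0.0086 y@mid -63.1 n21
edge slope -0.1238 y@mid 67.0 n2
```

View pics/rel.png

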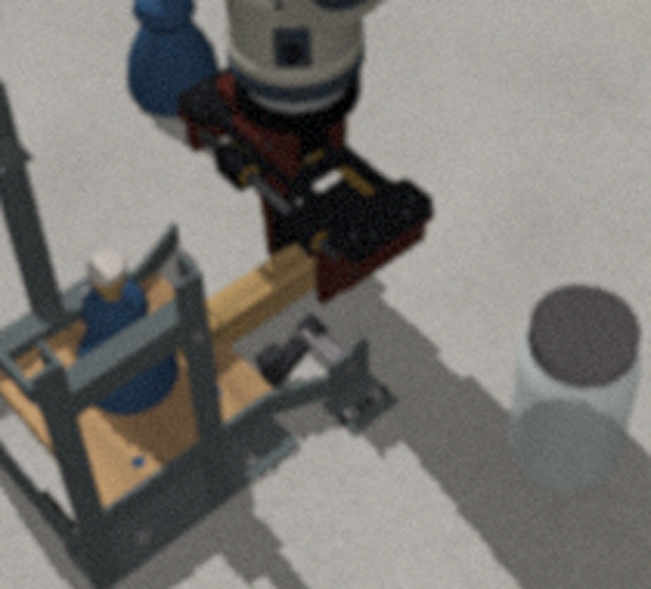

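The catch has dropped behind the tail at (285,365), the figure is upright and the jaws are open. I lift clear and hand in.

```bash
python3 -m handwheel '[[0,0,-5,0,0,0,0.5],[0,0,-10,0,0,0,0.5],[0,0,-20,0,0,0,0.5],[3,0,-30,0,0,0,0.5],[10,0,-35,0,0,0,0.5],[10,0,-30,0,0,0,0.5],[0,0,-10,0,0,0,0.5],[0,0,0,0,0,0,0.5],[0,0,0,0,0,0,0.5]]' >/dev/null; python3 look.py; python3 -c "
from h import *
print(ctrl.close_job())"
```

```text
t28.80 pos [638.7  37.7 147.2] rackxy -113.3 -2.2 yaw(y) 1.671 F rack 0.4 -0.5 -0.6 w 44.0 g 0.0 q6 -1.63
front rack x 118.4
edge slope -0.0175 y@mid -62.8 n16
edge slope 0.3608 y@mid 50.8 n1
the job is handed in; nothing more can be done
Nonelook.py:16: RankWarning: Polyfit may be poorly conditioned
  p=np.polyfit(T[:,0],T[:,i],1); r=abs(np.polyval(p,T[:,0])-T[:,i])<2; p=np.polyfit(T[r,0],T[r,i],1); print("edge slope %.4f y@mid %.1f n%d"%(p[0],np.polyval(p,f-65),r.sum()))
```

The job is handed in at about 29 s with no verdict returned: the board is in the bottom bay behind the dropped catch, which held a pull of about 14 N at the handle (an estimated 9–12 N on the catch), the board is released, and the figure was standing in the last picture.

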